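Empty the scoop of spent batteries into the collection box

TASK

Empty the scoop of spent batteries into the battery box: pull the box's tilt-out chute door fully open by its bar, carry the scoop over with all three cells in it and tip them down the chute into the box. Then put the empty scoop back flat on the desk, clear of the box, push the chute door fully shut, and leave the other things on the desk where they are.

Things in the scene. Friction and masses are not known exactly. Their poses are not given: they have to be found in the camera images.
- battery_box: Grey sheet-metal collection box for spent cells, fixed to the desk, 140 mm deep (x), 160 mm wide (y), 185 mm tall. Origin at the centre of its underside, z up; its front, with the chute door, faces its own -x. Walls 4 mm, closed on top; the door covers the front from 48 to 177 mm height, with a low fixed wall (48 mm) under it.
- chute_door (a joint): Tilt-out door: white panel 148 mm wide, 129 mm tall, hinged at its lower edge. 0 rad: shut, upright; its top swings out to the box's -x, to a stop at 0.75 rad; past about 0.3 it falls open. Open, its inner face, between two side cheeks 140 mm apart, is a slide down into the box. The mouth reaches from the box's front to the door's upper edge, 88 mm in front of the hinge and 143 mm high.
- chute_hinge (a point): Middle of the door's hinge line, at (-68, 0, 48) mm in the box's frame.
- chute_bar (a point): Middle of the door's steel pull bar: 11 mm thick, 90 mm long along the box's y, on two wires 33 mm above the door's upper edge and 12 mm in front of it (163 mm from the hinge). Door shut: at 210 mm height, 25 mm above the box's top, 10 mm in front of the box. Door open: 119 mm in front of the hinge, 159 mm high.
- scoop: Loose pale aluminium scoop tray, 110 g: flat-bottomed pan 97 mm long, 78 mm wide, walls 24 mm tall at the back and sides, floor 3 mm, and a wooden handle at the back. Origin under the pan (back wall's outer face at x = -41 mm), z up; +x points to the pouring lip, -x along the handle. The floor rises by 18 degrees over the last 26 mm to the lip.
- scoop_grip (a point): Place to grip the scoop: middle of the handle, a straight wooden bar 16 mm wide (y), 16 mm tall, 80 mm long along the scoop's x, with its underside 11 mm above the desk. At (-82, 0, 19) mm in the scoop's frame.
- scoop_lip (a point): Middle of the edge of the pouring lip, at (56, 0, 10) mm in the scoop's frame.
- cell_1: First spent AA cell, 14 mm diameter, 50 mm long, 23 g, lying in the scoop roughly parallel to its lip. Origin at the centre of one flat end; its own z axis runs along the cell to the other end.
- cell_2: Second spent AA cell, 14 mm diameter, 50 mm long, 23 g, lying in the scoop roughly parallel to its lip. Origin at the centre of one flat end; its own z axis runs along the cell to the other end.
- cell_3: Third spent AA cell, 14 mm diameter, 50 mm long, 23 g, lying in the scoop roughly parallel to its lip. Origin at the centre of one flat end; its own z axis runs along the cell to the other end.
- keyboard: Mechanical keyboard, 133 x 322 x 28 mm, at the back of the desk in front of the monitor; a bystander. Origin at the centre of its underside.
- led_remote: White flat remote control, 86 x 40 x 8 mm, lying on the desk; a bystander. Origin at the centre of its underside.
- earbud_case: White earbud case, 47 x 58 x 25 mm; a bystander. Origin at the centre of its underside.

How it is judged:
By the outcome, as a careful person would: the job done as asked, in the order asked, and still so for the second after the job is handed in, with the robot touching nothing.
It also fails if it takes over 61 s, if anything falls off the work surface, if the arm or the gripper's body presses on something with over 40 N, if the wrist force passes 120 N, or if a joint passes its speed limit or range.

ROBOT

A 7-joint arm with a two-finger parallel gripper is mounted at the origin on a cart in front of the work surface, level with it; the furniture and walls round the work are solid. World frame = base frame: x ahead of the robot, y to its left, z up, the work surface at z = 0. Lengths are in m, angles in rad, forces in N, time in s.
With the tool pointing down it reaches from about 0.425 to 1.025 m from the base axis. Payload 9.4 kg.
Tool frame: the origin (TCP) lies midway between the tips of the shut fingers; the grasp point (between the pads) lies manip.tcp_to_grasp behind it (manip.tcp_to_grasp is the distance from the TCP to the grasp point, in m); z points along the fingers, y is the line along which they close (so a half turn about z gives the same grasp; the last joint's range is limited). The gripper opens to 85 mm and grips with 20 to 120 N. Pads are 22 mm wide; open, the fingers measure 114 mm over their backs; the gripper's body (76 mm by 85 mm) begins 54 mm behind the grasp point. The pads swing forward as they close: fully open they stand 13 mm farther back than shut.
Start: joints at [-1.227, 0.599, -0.003, 1.599, 0.002, 0.943, -0.08], TCP at [0.296, 0.662, 0.231] pointing down, gripper open.
Joint ranges: [-2.57, 2.57], [-0.35, 1.97], [-1.29, 1.29], [0.11, 2.56], [-1.05, 4.19], [0.11, 1.86], [-2.63, 2.63]. Speed limits (rad/s): [2.22, 2.22, 3.01, 3.01, 3.14, 3.14, 3.14].

INTERFACE

Orientations are given as [roll, pitch, yaw] about the fixed x, y, z axes, in that order (R = Rz(yaw) Ry(pitch) Rx(roll)).
In Python, from workcell import manip, viewer gives the robot as it stands. The module is installed in compiled form; this text tells all that it offers.
- The arm moves only by the tool move_arm, never from a script. Its argument "steps" is a list that holds one entry, the list of rows, each a list of 7 numbers: the shift along the world's x, y, z in units of 50 cm (1.0 is 50 cm), then the turn, a rotation vector about the world's x, y, z in units of 1.5 rad (1.0 is 1.5 rad), then the closure, from -1 (fully open) to 1 (shut). In form: [[[tx, ty, tz, wx, wy, wz, grip], ...]]. A call has 1 to 8 rows; each row shifts and turns the commanded pose from where the row before left it; what a row does not reach is not made up. A row lasts 1/8 s, in which the tool goes at most 62.5 mm and 10.7 degrees, less where a joint would pass 70% of its speed; a pose out of reach is approached as far as the arm can. A call with a number of a shift or a turn outside -1 to 1 is refused whole. A call with a gripper value outside its range is refused whole. The fingers move at their own pace and stop on an object; "newtons" is the grip in N (left out, the last holds). Time passes only in rows, so rows that do not move let the fingers close. It gives the time, the measured TCP pose, the force, the opening and the grip force at its end, in the units of the state.
- manip.state(): the state, without advancing time (a new reading comes with each control period).
- viewer.camera(name): name is "side" or "top" or "wrist"; returns a dict with "color" (480x640x3 uint8, red, green, blue), "camera_matrix" (3x3 intrinsics, pixels), "R" (3x3) and "t" (3): a world point X has camera coordinates R X + t. Camera axes: x right, y down, z forward; pixel columns grow to the right and rows downward; lengths in m; the calibration is good to about 2 mm. A picture is of the moment at which its call begins. There is no depth.
- manip.finish_job(): hands the job in; it is judged then, once.
The state is a dict: "clock": time; "qpos": joint angles; "joint_velocities": joint speeds; "joint_efforts": joint torques, N m; "ee_pos": TCP position; "eef_rot": TCP orientation; "force": force on the tool from outside, world axes, zero at the start; "torque": the same for the moment, N m; "gripper_width": finger opening in m; "finger_force": force on a finger pad.
Only numpy, scipy, OpenCV 4.12 (cv2) and the standard library are available. Lean on these libraries where they do the work, as an engineer would, in place of code of your own. Each camera call takes 0.05 s, during which the arm holds its last target. There are 200 camera calls.

## Working session

There is one attempt and no reset: what is moved stays moved. The work goes in short steps, Python scripts to look and compute and a tool call to move; the robot and the scene stay as the last step left them, time stands still between calls to the robot, and variables do not carry over. Pictures are saved under pics/ and viewed, at most 10 in all, crops included, and the job is handed in when it is done.

Besides the shell and the picture viewer there is one more tool, called after "Request:" as name(argument=value, ...), one argument or row to a line, values as JSON. move_arm: Moves the arm, as the interface text tells. Its arguments: {"type":"object","properties":{"steps":{"type":"array"},"newtons":{"type":"number"}},"required":["steps"]}

```bash
mkdir -p pics
python3 - <<'E'
from workcell import manip, viewer
import cv2,numpy as np
print(manip.state(), manip.tcp_to_grasp)
for n in ["side","top","wrist"]:
    c=viewer.camera(n); cv2.imwrite(f"pics/{n}0.png",c["color"][:,:,::-1])
    print(n,c["camera_matrix"].tolist(),c["R"].round(4).tolist(),c["t"].round(4).tolist())
E
```

```text
{'clock': 0.0, 'qpos': array([-1.22669902,  0.60013246, -0.00253435,  1.60013728,  0.00179361,
        0.9429021 , -0.07977814]), 'joint_velocities': array([ 0.00266253,  0.00025904,  0.00155091, -0.00025246, -0.00270474,
        0.00028003,  0.00071625]), 'joint_efforts': array([ 1.81792588e-03, -7.76478481e+01,  1.56571236e+00, -2.57984036e+01,
        1.23535728e-02,  9.36132506e-03,  8.36315763e-06]), 'ee_pos': array([0.2959782 , 0.66130921, 0.23040914]), 'eef_rot': array([-3.14002220e+00,  1.44178226e-04,  2.72086474e+00]), 'force': array([-0.43105515, -1.04970135, -0.05263043]), 'torque': array([-0.01335343, -0.02290353,  0.01627144]), 'finger_force': 0.0, 'gripper_width': 0.08581167725211006} 0.0187
side [[603.6799609446169, 0.0, 319.1868854162246], [0.0, 603.6799609446169, 247.20331500150542], [0.0, 0.0, 1.0]] [[-0.9949, -0.0992, -0.0177], [-0.0264, 0.4262, -0.9042], [0.0972, -0.8992, -0.4267]] [0.5243, 0.1195, 1.464]
top [[575.3534440695505, 0.0, 320.82515858069496], [0.0, 575.3534440695505, 233.4395107915956], [0.0, 0.0, 1.0]] [[0.0129, -0.9998, -0.0129], [-0.9842, -0.0104, -0.177], [0.1768, 0.0149, -0.9841]] [0.0191, 0.5669, 1.2782]
wrist [[399.5910966691999, 0.0, 313.57650911437077], [0.0, 399.5910966691999, 237.3542745518483], [0.0, 0.0, 1.0]] [[0.4087, 0.9127, -0.0013], [0.8662, -0.3874, 0.3157], [0.2876, -0.1302, -0.9489]] [-0.7241, -0.0409, 0.3804]
```

View pics/side0.png

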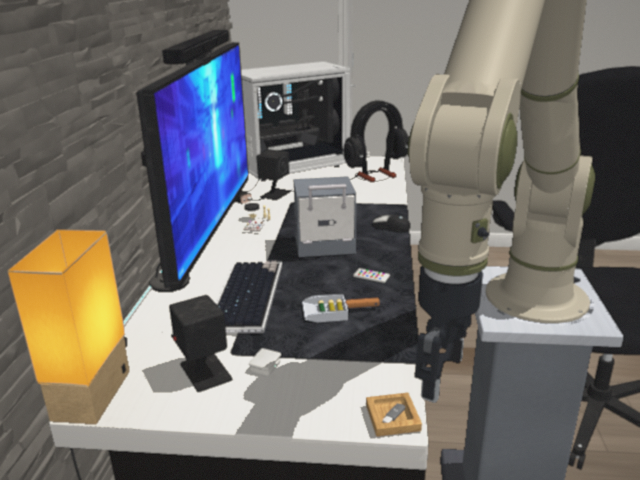

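View pics/top0.png

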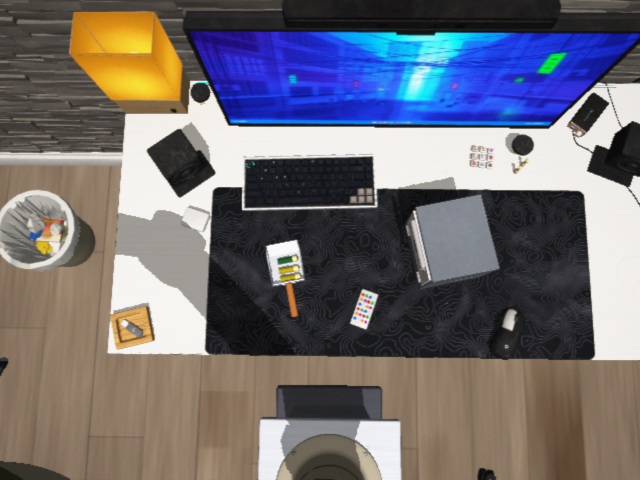

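The side view shows the box at about (325,215), door towards the camera with its bar at about (328,187), and the scoop at about (325,308) with its orange handle at (365,303). In the top view the box is at (455,242) with its door at (417,250), the scoop pan at (285,263) with its handle at (292,300), and the remote at (364,308). Next I'll take enlarged crops.

Run:
```python
import cv2,numpy as np
s=cv2.imread("pics/side0.png");t=cv2.imread("pics/top0.png")
a=cv2.resize(s[165:265,280:400],None,fx=5,fy=5,interpolation=cv2.INTER_CUBIC) 
b=cv2.resize(s[280:330,290:390],None,fx=5,fy=5,interpolation=cv2.INTER_CUBIC)
c=cv2.resize(t[180:300,390:510],None,fx=4,fy=4,interpolation=cv2.INTER_CUBIC)
d=cv2.resize(t[230:330,250:330],None,fx=4,fy=4,interpolation=cv2.INTER_CUBIC)
im=np.zeros((500,800,3),np.uint8); 
im[:480,:480]=c; im[:400,480:800]=d
cv2.imwrite("pics/c1.png",im)
im=np.zeros((600,800,3),np.uint8)
a=cv2.resize(s[170:260,285:365],None,fx=5,fy=5,interpolation=cv2.INTER_CUBIC); im[:450,:400]=a
b=cv2.resize(s[285:330,295:385],(400,200),interpolation=cv2.INTER_CUBIC); im[:200,400:]=b
cv2.imwrite("pics/c2.png",im)
for n,i in(("side",s),("top",t)):
    h=cv2.cvtColor(i,cv2.COLOR_BGR2HSV); m=cv2.inRange(h,(5,130,90),(18,255,255))
    k,_,st,ce=cv2.connectedComponentsWithStats(m)
    for j in range(1,k):
        if st[j,4]>60: print(n,st[j],ce[j])
```

```text
side [   8  230  107  100 3310] [ 55.03534743 263.84712991]
side [347 298  32   9 219] [362.07305936 302.01826484]
side [ 30 353  78  33 196] [ 65.46428571 377.26020408]
top [  70   12  113   89 3502] [116.90348372  41.83695031]
top [ 43 218  20   7  72] [ 50.875      220.95833333]
top [ 42 226  10  11  71] [ 46.54929577 231.5915493 ]
top [286 283  12  34 241] [291.41493776 299.65975104]
top [111 307  42  41 990] [131.50707071 326.50808081]
```

View pics/c1.png

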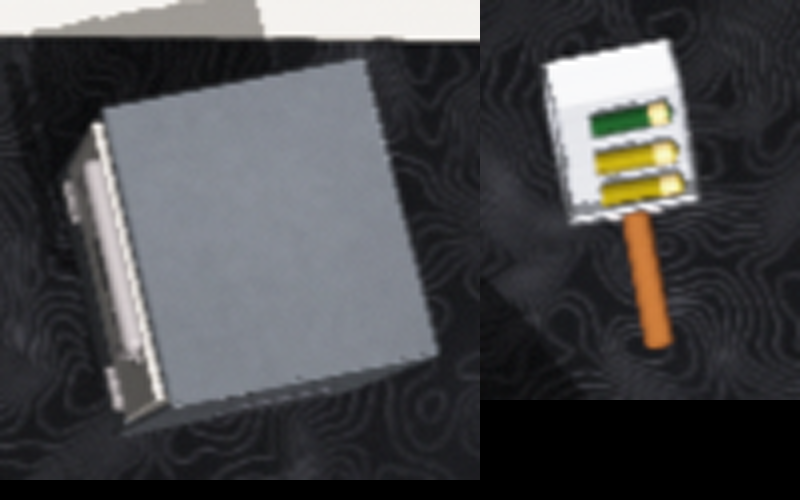

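View pics/c2.png

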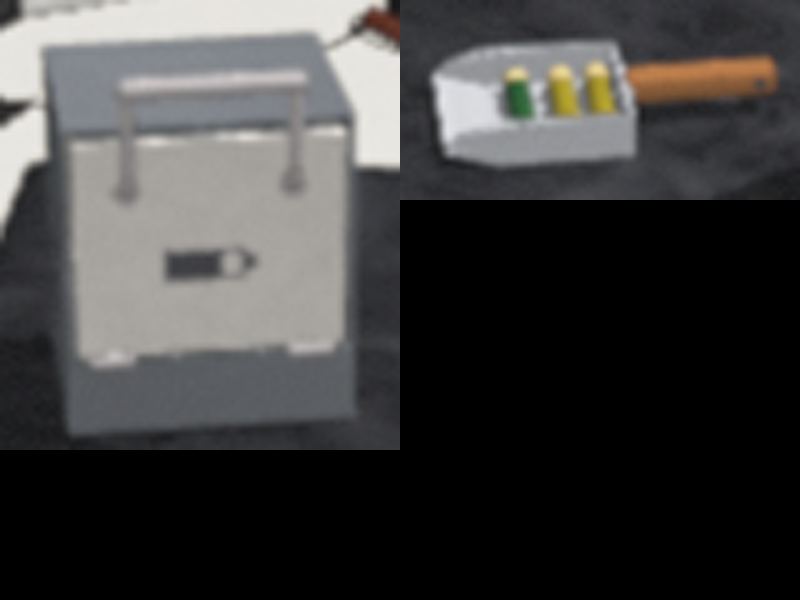

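The crops show the door bar from (309,188) to (346.4,185.6) in the side view and from (412,221) to (424,267) in the top view. The box-top corners, the scoop lip and the handle ends are also clear. Next step is triangulating these points.

```bash
cat > h.py <<'E'
import numpy as np,cv2
from workcell import manip,viewer
def cam(n):
    c=viewer.camera(n); return c
def ray(c,p):
    K,R,t=map(np.array,(c["camera_matrix"],c["R"],c["t"]))
    d=R.T@np.linalg.inv(K)@np.array([p[0],p[1],1.]); return -R.T@t,d/np.linalg.norm(d)
def plane(c,p,z):
    o,d=ray(c,p); return o+d*(z-o[2])/d[2]
def tri(*cp):
    A=np.zeros((3,3));b=np.zeros(3)
    for c,p in cp:
        o,d=ray(c,p);P=np.eye(3)-np.outer(d,d);A+=P;b+=P@o
    X=np.linalg.solve(A,b)
    return X,[np.linalg.norm(np.cross(X-ray(c,p)[0],ray(c,p)[1])) for c,p in cp]
E
python3 - <<'E'
from h import *
np.set_printoptions(precision=4,suppress=True)
s=cam("side");t=cam("top")
print("handle",tri((s,(362.07,302.02)),(t,(291.4,299.66))))
print("hend",tri((s,(379.4,301.9)),(t,(294.5,316.7))))
print("hstart",tri((s,(346.3,304.1)),(t,(289.2,283.2))))
for n,a,b in [("barA",(309,188),(412,221.2)),("barB",(346.4,185.6),(423.7,267.5))]: print(n,tri((s,a),(t,b)))
print("boxtop",[plane(t,p,.185) for p in [(415.7,206.7),(481.2,194.5),(499.5,268.2),(433,282)]])
print("lip",[plane(t,p,.014) for p in [(266.2,246.2),(297,240.5)]],"back",[plane(t,p,.024) for p in [(272.5,285.5),(304.2,280)]])
print("hb",plane(t,(289.2,283.2),.027),plane(t,(294.5,316.7),.027))
print("remote",plane(t,(364,308),.008),"kb",[plane(t,p,.03) for p in [(243,208),(376,207)]],"case",plane(t,(197,218),.02))
print("monitor bottom",plane(t,(370,126),.1))
E
```

```text
handle (array([0.416 , 0.0923, 0.0216]), [np.float64(0.0005959135143079727), np.float64(0.0005959135143078784)])
hend (array([0.3764, 0.0845, 0.019 ]), [np.float64(0.00014119929566356273), np.float64(0.0001411992956634961)])
hstart (array([0.4535, 0.0985, 0.0182]), [np.float64(0.0003088671211758082), np.float64(0.0003088671211759235)])
barA (array([ 0.5657, -0.1616,  0.2102]), [np.float64(0.0004504674275493082), np.float64(0.0004504674275493856)])
barB (array([ 0.4703, -0.1834,  0.2109]), [np.float64(0.0005147801357277337), np.float64(0.0005147801357276927)])
boxtop [array([ 0.6012, -0.1734,  0.185 ]), array([ 0.6287, -0.3105,  0.185 ]), array([ 0.4742, -0.3421,  0.185 ]), array([ 0.4444, -0.206 ,  0.185 ])]
lip [array([0.5412, 0.1553, 0.014 ]), array([0.5556, 0.0826, 0.014 ])] back [array([0.4475, 0.1368, 0.024 ]), array([0.4611, 0.0634, 0.024 ])]
hb [0.453  0.0979 0.027 ] [0.3763 0.084  0.027 ]
remote [ 0.399  -0.0764  0.008 ] kb [array([0.6296, 0.2112, 0.03  ]), array([ 0.6352, -0.1035,  0.03  ])] case [0.6064 0.3217 0.02  ]
monitor bottom [ 0.8097 -0.0847  0.1   ]
```

Request:
move_arm(
  steps=[
    [[0.028, -0.1046, 0.009, 0, 0, -0.105, -1], [0.028, -0.1046, 0.009, 0, 0, -0.105, -1], [0.028, -0.1046, 0.009, 0, 0, -0.105, -1], [0.028, -0.1046, 0.009, 0, 0, -0.105, -1], [0.028, -0.1046, 0.009, 0, 0, -0.105, -1], [0.028, -0.1046, 0.009, 0, 0, -0.105, -1], [0.028, -0.1046, 0.009, 0, 0, -0.105, -1], [0.028, -0.1046, 0.009, 0, 0, -0.105, -1]],
  ],
  newtons=40,
)

```text
clock: 1.25
ee_pos: [0.4084, 0.2417, 0.2676]
eef_rot: [3.141, -0.001, 1.456]
force: [0.4, -0.0, -0.4]
gripper_width: 0.0855
finger_force: 0.0
```

Request:
move_arm(
  steps=[
    [[0.028, -0.1046, 0.009, 0, 0, -0.105, -1], [0.028, -0.1046, 0.009, 0, 0, -0.105, -1], [0.028, -0.1046, 0.009, 0, 0, -0.105, -1], [0.028, -0.1046, 0.009, 0, 0, -0.105, -1], [0.028, -0.1046, 0.009, 0, 0, -0.105, -1], [0.028, -0.1046, 0.009, 0, 0, -0.105, -1], [0.028, -0.1046, 0.009, 0, 0, -0.105, -1], [0.028, -0.1046, 0.009, 0, 0, -0.105, -1]],
  ],
)

```text
clock: 2.25
ee_pos: [0.5205, -0.1766, 0.3036]
eef_rot: [-3.141, -0.001, 0.196]
force: [0.6, 0.2, -0.3]
gripper_width: 0.0854
finger_force: 0.0
```

Run:
```python
from h import *
np.set_printoptions(precision=4,suppress=True)
s=manip.state(); print(s["clock"],s["qpos"],s["ee_pos"],s["eef_rot"],s["force"])
c=cam("wrist"); cv2.imwrite("pics/w1.png",c["color"][:,:,::-1])
np.savez("w1.npz",**{k:c[k] for k in("camera_matrix","R","t")})
```

```text
2.25 [-0.3487  0.3871  0.8027  1.9507 -0.3427  0.9433 -0.7526] [ 0.5205 -0.1766  0.3036] [-3.1414 -0.0006  0.1962] [ 0.5764  0.1712 -0.3286]
```

View pics/w1.png

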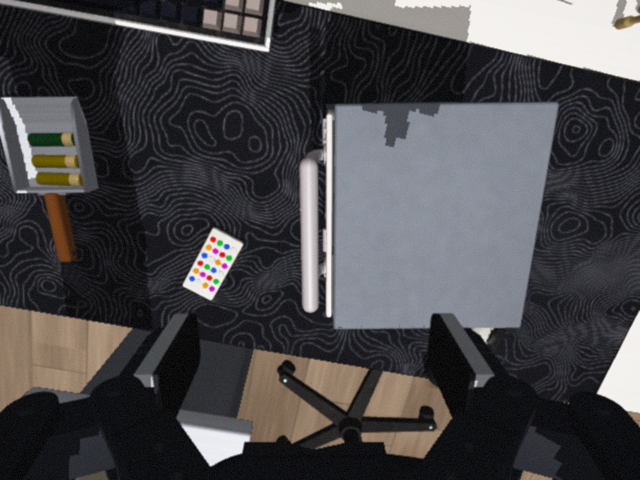

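The wrist view shows the bar at column 309, rows 157–312, nearly midway between the fingers. The box top's corners are at (335,104), (557,103), (520,327) and (334,328).

Run:
```python
from h import *
np.set_printoptions(precision=4,suppress=True)
c=dict(np.load("w1.npz"))
A,B=plane(c,(309,157),.21),plane(c,(310,312),.21);print(A,B,(A+B)/2)
P=np.array([plane(c,p,.185) for p in [(335,104),(557,103),(520,327),(334,328)]]);print(P,P.mean(0))
print(np.degrees([np.arctan2(*(P[0]-P[3])[1::-1]),np.arctan2(*(A-B)[1::-1])]))
t=cam("top");print("bar tri",tri((c,(309.5,157)),(t,(412,221.2))),tri((c,(310,312)),(t,(423.7,267.5))))
```

```text
[ 0.571  -0.1639  0.21  ] [ 0.4715 -0.1839  0.21  ] [ 0.5212 -0.1739  0.21  ]
[[ 0.6029 -0.1738  0.185 ]
 [ 0.6303 -0.3085  0.185 ]
 [ 0.476  -0.3418  0.185 ]
 [ 0.4483 -0.2064  0.185 ]] [ 0.5394 -0.2576  0.185 ]
[11.9215 11.3975]
bar tri (array([ 0.5689, -0.1643,  0.1919]), [np.float64(9.268984360528894e-05), np.float64(9.268984360544052e-05)]) (array([ 0.471 , -0.1839,  0.209 ]), [np.float64(0.00015520558106426208), np.float64(0.0001552055810642762)])
```

Request:
move_arm(
  steps=[
    [[0.001, 0, -0.07, 0, 0, 0.006, -1], [0, 0, -0.07, 0, 0, 0, -1], [0, 0, -0.069, 0, 0, 0, -1], [0, 0, 0, 0, 0, 0, 1], [0, 0, 0, 0, 0, 0, 1], [0, 0, 0, 0, 0, 0, 1], [0, 0, 0, 0, 0, 0, 1], [0, 0, 0, 0, 0, 0, 1]],
  ],
  newtons=30,
)

```text
clock: 3.35
ee_pos: [0.5211, -0.1751, 0.1997]
eef_rot: [3.141, -0.002, 0.21]
force: [-1.9, 1.3, 6.2]
gripper_width: 0.0098
finger_force: 29.3
```

Gripped on the bar. Next I pull it along the arc.

Request:
move_arm(
  steps=[
    [[-0.0061, 0.0294, -0.004, -0.0653, -0.0136, 0, 1], [-0.0061, 0.029, -0.0068, -0.0653, -0.0136, 0, 1], [-0.0058, 0.028, -0.0098, -0.0653, -0.0136, 0, 1], [-0.0056, 0.027, -0.0126, -0.0653, -0.0136, 0, 1], [-0.0053, 0.0255, -0.0152, -0.0653, -0.0136, 0, 1], [-0.005, 0.0241, -0.018, -0.0653, -0.0136, 0, 1], [-0.0046, 0.0221, -0.02, -0.0653, -0.0136, 0, 1], [0, 0, 0, 0, 0, 0, 1]],
  ],
)

```text
clock: 4.35
ee_pos: [0.5009, -0.0811, 0.1544]
eef_rot: [2.437, 0.007, 0.212]
force: [-1.9, -1.0, -1.2]
gripper_width: 0.0099
finger_force: 32.3
```

Request:
move_arm(
  steps=[
    [[0, 0, 0, 0, 0, 0, -1], [0, 0, 0, 0, 0, 0, -1], [0, 0, 0, 0, 0, 0, -1], [-0.012, 0.057, 0.069, 0, 0, 0, -1], [-0.012, 0.057, 0.069, 0, 0, 0, -1], [-0.012, 0.057, 0.069, 0, 0, 0, -1], [0, 0, 0, 0.0914, 0.0191, 0, -1], [0, 0, 0, 0.0914, 0.0191, 0, -1]],
  ],
)

```text
clock: 5.35
ee_pos: [0.4838, 0.0041, 0.26]
eef_rot: [2.727, -0.0, 0.212]
force: [1.0, -0.1, -0.0]
gripper_width: 0.0857
finger_force: 0.0
```

Request:
move_arm(
  steps=[
    [[-0.017, 0.022, 0, 0.0914, 0.0191, 0, -1], [-0.017, 0.022, 0, 0.0914, 0.0191, 0, -1], [-0.017, 0.022, 0, 0.0914, 0.0191, 0, -1], [-0.017, 0.022, 0, 0, 0, 0.115, -1], [-0.017, 0.022, 0, 0, 0, 0.115, -1], [-0.017, 0.022, 0, 0, 0, 0.115, -1], [-0.017, 0.022, 0, 0, 0, 0.115, -1], [-0.017, 0.022, 0, 0, 0, 0.115, -1]],
  ],
)

```text
clock: 6.35
ee_pos: [0.4153, 0.0907, 0.2599]
eef_rot: [3.141, -0.002, 1.077]
force: [0.2, 0.3, -0.1]
gripper_width: 0.085
finger_force: 0.0
```

Run:
```python
from h import *
np.set_printoptions(precision=4,suppress=True)
s=manip.state(); print(s["clock"],s["qpos"],s["ee_pos"],s["eef_rot"],s["force"])
c=cam("side"); t=cam("top")
cv2.imwrite("pics/st2.png",np.hstack([cv2.resize(c["color"][150:330,260:410],None,fx=2.6,fy=2.6),cv2.resize(t["color"][180:360,240:390+0],None,fx=2.6,fy=2.6)])[:,:,::-1])
```

```text
6.35 [-0.855   0.2236  0.625   2.2446 -0.1989  0.7227 -0.5862] [0.4153 0.0907 0.2599] [ 3.1409 -0.0019  1.0768] [ 0.1826  0.346  -0.131 ]
```

View pics/st2.png

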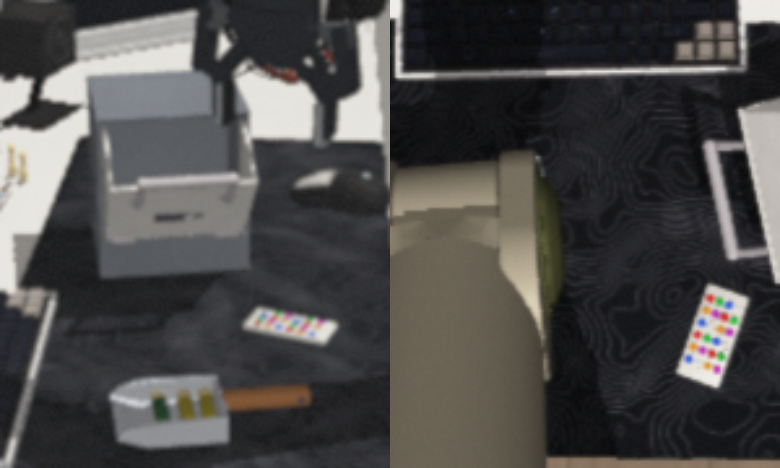

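The view shows the door fully open with its bar tilted out, and the scoop with three cells undisturbed. Turning the tool to line up with the handle.

Request:
move_arm(
  steps=[
    [[0.0024, 0.0007, -0.02, 0, 0, 0.1154, -1], [0.0024, 0.0007, -0.02, 0, 0, 0.1154, -1], [0.0024, 0.0007, -0.02, 0, 0, 0.1154, -1], [0.0024, 0.0007, -0.02, 0, 0, 0.1154, -1], [0.0024, 0.0007, -0.02, 0, 0, 0.1154, -1], [0.0024, 0.0007, -0.02, 0, 0, 0.1154, -1], [0.0024, 0.0007, -0.02, 0, 0, 0.1154, -1], [0.0024, 0.0007, -0.02, 0, 0, 0.1154, -1]],
  ],
)

```text
clock: 7.45
ee_pos: [0.4257, 0.0929, 0.1792]
eef_rot: [3.14, 0.001, 2.457]
force: [0.3, 0.3, 0.1]
gripper_width: 0.0857
finger_force: 0.0
```

Request:
move_arm(
  steps=[
    [[0, 0, -0.02, 0, 0, 0.1154, -1], [0, 0, -0.02, 0, 0, 0.1154, -1], [0, 0, -0.02, 0, 0, 0.1154, -1], [0, 0, -0.02, 0, 0, 0.1154, -1], [0, 0, -0.02, 0, 0, 0.1154, -1], [0, 0, 0, 0, 0, 0, -1]],
  ],
)

```text
clock: 8.2
ee_pos: [0.4253, 0.0928, 0.129]
eef_rot: [-3.141, 0.0, -2.966]
force: [0.3, -0.1, 0.6]
gripper_width: 0.0855
finger_force: 0.0
```

Run:
```python
from h import *
np.set_printoptions(precision=4,suppress=True)
s=manip.state(); print(s["clock"],s["qpos"],s["ee_pos"],s["eef_rot"],s["force"])
c=cam("wrist"); cv2.imwrite("pics/w3.png",c["color"][:,:,::-1])
h=cv2.cvtColor(c["color"],cv2.COLOR_RGB2HSV); m=cv2.inRange(h,(5,130,60),(18,255,255))
k,_,st,ce=cv2.connectedComponentsWithStats(m)
for j in range(1,k):
    if st[j,4]>200:
        pts=np.argwhere(_==j)[:,::-1].astype(np.float32); r=cv2.minAreaRect(pts); b=cv2.boxPoints(r)
        print(st[j],r,[plane(c,p,.027) for p in b],plane(c,r[0],.027))
```

```text
8.2 [-0.2856  0.4392 -0.0811  2.3369  0.0963  0.3681  1.2973] [0.4253 0.0928 0.129 ] [-3.1415  0.0002 -2.9662] [ 0.2841 -0.1241  0.5939]
[ 299  161   27  120 2821] ((312.86102294921875, 220.52557373046875), (119.34457397460938, 24.780183792114258), 87.70938873291016) [array([0.3793, 0.075 , 0.027 ]), array([0.3761, 0.0897, 0.027 ]), array([0.4531, 0.1071, 0.027 ]), array([0.4567, 0.0909, 0.027 ])] [0.4144 0.0903 0.027 ]
```

View pics/w3.png

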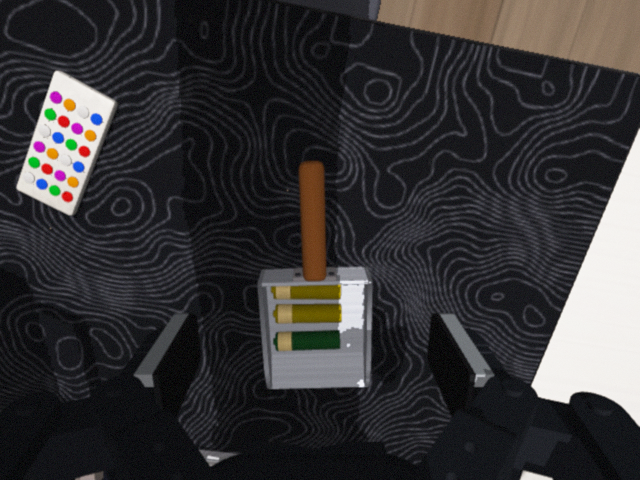

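The wrist view shows the handle from (312,162) to (315,279), centred between the fingers, with three cells in the pan. Descending and gripping.

Request:
move_arm(
  steps=[
    [[0, 0, -0.07, 0, 0, 0.011, -1], [0, 0, -0.07, 0, 0, 0, -1], [0, 0, -0.07, 0, 0, 0, -1], [0, 0, -0.036, 0, 0, 0, -1], [0, 0, 0, 0, 0, 0, 1], [0, 0, 0, 0, 0, 0, 1], [0, 0, 0, 0, 0, 0, 1], [0, 0, 0, 0, 0, 0, 1]],
  ],
  newtons=80,
)

```text
clock: 9.25
ee_pos: [0.427, 0.0907, 0.0257]
eef_rot: [-3.131, 0.001, -2.945]
force: [-1.2, 0.4, 1.8]
gripper_width: 0.013
finger_force: 53.6
```

Request:
move_arm(
  steps=[
    [[0, 0, 0, 0, 0, 0, -1], [0, 0, 0, 0, 0, 0, -1], [0, 0, 0, 0, 0, 0, -1]],
  ],
)

```text
clock: 9.62
ee_pos: [0.4267, 0.0905, 0.025]
eef_rot: [-3.13, -0.0, -2.944]
force: [0.0, 0.4, -1.1]
gripper_width: 0.0669
finger_force: 0.0
```

Run:
```python
from h import *
np.set_printoptions(precision=4,suppress=True)
s=manip.state(); print(s["clock"],s["qpos"],s["ee_pos"],s["eef_rot"],s["force"],s["joint_efforts"])
```

```text
9.625 [-0.2819  0.6637 -0.0945  2.397   0.6826  0.1097  0.732 ] [0.4267 0.0905 0.025 ] [-3.1305 -0.0003 -2.9442] [ 0.0089  0.3579 -1.0982] [ -0.0121 -59.3353   0.52    -2.6418  -0.0032   0.0389   0.0059]
```

Request:
move_arm(
  steps=[
    [[0, 0.002, 0.03, -0.019, 0.098, 0, -1], [0, 0.002, 0.03, -0.019, 0.098, 0, -1], [-0.003, 0, 0, 0, 0, 0, -1], [0, 0, 0, 0, 0, 0, -1]],
  ],
)

```text
clock: 10.12
ee_pos: [0.4241, 0.0909, 0.0454]
eef_rot: [-3.128, -0.258, -2.946]
force: [-1.1, -0.6, 1.4]
gripper_width: 0.0854
finger_force: 0.0
```

Run:
```python
from h import *
np.set_printoptions(precision=4,suppress=True)
s=manip.state(); print(s["clock"],s["qpos"],s["ee_pos"],s["eef_rot"],s["force"])
from scipy.spatial.transform import Rotation as R
print(R.from_euler('xyz',s["eef_rot"]).as_matrix())
c=cam("wrist")
h=cv2.cvtColor(c["color"],cv2.COLOR_RGB2HSV); m=cv2.inRange(h,(5,130,60),(18,255,255))
k,l,st,ce=cv2.connectedComponentsWithStats(m);j=1+st[1:,4].argmax()
r=cv2.minAreaRect(np.argwhere(l==j)[:,::-1].astype(np.float32)); print(r,plane(c,r[0],.027))
p=cv2.boxPoints(r); print(np.array([plane(c,q,.027) for q in p]))
```

```text
10.125 [ 0.026   0.7206 -0.517   2.1926  0.5069  0.6265  0.8857] [0.4241 0.0909 0.0454] [-3.1278 -0.2576 -2.9459] [-1.0779 -0.5629  1.3994]
[[-0.9485 -0.1979 -0.2472]
 [-0.188   0.9801 -0.0631]
 [ 0.2548 -0.0134 -0.9669]]
((312.14996337890625, 289.99700927734375), (172.3655242919922, 35.29294204711914), 88.85424041748047) [0.4171 0.0885 0.027 ]
[[0.3813 0.0726 0.027 ]
 [0.3779 0.0878 0.027 ]
 [0.4538 0.1049 0.027 ]
 [0.4574 0.0893 0.027 ]]
```

Request:
move_arm(
  steps=[
    [[0, -0.001, -0.04, 0, 0, 0.004, -1], [0, 0, -0.041, 0, 0, 0, -1], [0, 0, 0, 0, 0, 0, -1], [0, 0, 0, 0, 0, 0, 1], [0, 0, 0, 0, 0, 0, 1], [0, 0, 0, 0, 0, 0, 1], [0, 0, 0, 0, 0, 0, 1], [0, 0, 0, 0, 0, 0, 1]],
  ],
)

```text
clock: 11.18
ee_pos: [0.425, 0.0909, 0.006]
eef_rot: [-3.128, -0.259, -2.939]
force: [-0.4, -0.6, 5.8]
gripper_width: 0.0143
finger_force: 77.9
```

Run:
```python
from h import *
np.set_printoptions(precision=4,suppress=True)
s=manip.state(); print(s["clock"],s["qpos"],s["ee_pos"],s["eef_rot"],s["force"])
```

```text
11.175 [-0.0128  0.7862 -0.4628  2.2022  0.5693  0.5514  0.843 ] [0.425  0.0909 0.006 ] [-3.1276 -0.2589 -2.9394] [-0.3504 -0.6076  5.8252]
```

Grasp is good (0.0143 m opening, 78 N). Lifting gently.

Request:
move_arm(
  steps=[
    [[0, 0, 0.015, 0, 0, 0, 1], [0, 0, 0.035, 0, 0, 0, 1], [0, 0, 0.06, 0, 0, 0, 1], [0, 0, 0.07, 0, 0, 0, 1], [0, 0, 0.07, 0, 0, 0, 1], [0, 0, 0.07, 0, 0, 0, 1], [0, 0, 0.05, 0, 0, 0, 1], [0, 0, 0.03, 0, 0, 0, 1]],
  ],
)

```text
clock: 12.18
ee_pos: [0.4246, 0.0909, 0.2076]
eef_rot: [-3.127, -0.258, -2.939]
force: [0.0, 0.1, -3.1]
gripper_width: 0.0142
finger_force: 78.2
```

Request:
move_arm(
  steps=[
    [[0.007, 0, 0, 0, 0, -0.04, 1], [0.01, 0, 0, 0, 0, -0.07, 1], [0.0125, 0, 0, 0, 0, -0.085, 1], [0.0125, 0, 0, 0, 0, -0.095, 1], [0.0125, 0, 0, 0, 0, -0.095, 1], [0.0125, 0, 0, 0, 0, -0.095, 1], [0.0125, 0, 0, 0, 0, -0.095, 1], [0.0125, 0, 0, 0, 0, -0.095, 1]],
  ],
)

```text
clock: 13.18
ee_pos: [0.4707, 0.0905, 0.2045]
eef_rot: [-3.126, -0.261, 2.331]
force: [-0.1, -0.2, -2.5]
gripper_width: 0.0142
finger_force: 78.2
```

Request:
move_arm(
  steps=[
    [[0.0125, -0.005, 0, 0, 0, -0.095, 1], [0.0125, -0.01, 0, 0, 0, -0.095, 1], [0.0095, -0.02, 0, 0, 0, -0.09, 1], [0, -0.03, 0, 0, 0, -0.06, 1], [0, -0.03, 0, 0, 0, -0.037, 1], [0, -0.02, 0, 0, 0, 0, 1], [0, 0, 0, 0, 0, 0, 1]],
  ],
)

```text
clock: 14.05
ee_pos: [0.4882, 0.0326, 0.2056]
eef_rot: [-3.128, -0.259, 1.773]
force: [-0.1, -0.6, -2.9]
gripper_width: 0.0141
finger_force: 78.2
```

Run:
```python
from h import *
np.set_printoptions(precision=4,suppress=True)
s=manip.state(); print(s["clock"],s["qpos"],s["ee_pos"],s["eef_rot"],s["force"],s["gripper_width"])
c=cam("side"); t=cam("top")
cv2.imwrite("pics/st4.png",np.hstack([cv2.resize(c["color"][120:320,260:410],None,fx=2.6,fy=2.6),cv2.resize(t["color"][140:340,330:480],None,fx=2.6,fy=2.6)])[:,:,::-1])
```

```text
14.05 [ 0.2581  0.4184 -0.3703  2.1033 -0.1692  0.697   0.2507] [0.4882 0.0326 0.2056] [-3.1277 -0.2594  1.7731] [-0.0678 -0.5843 -2.8755] 0.014054003887611253
```

View pics/st4.png

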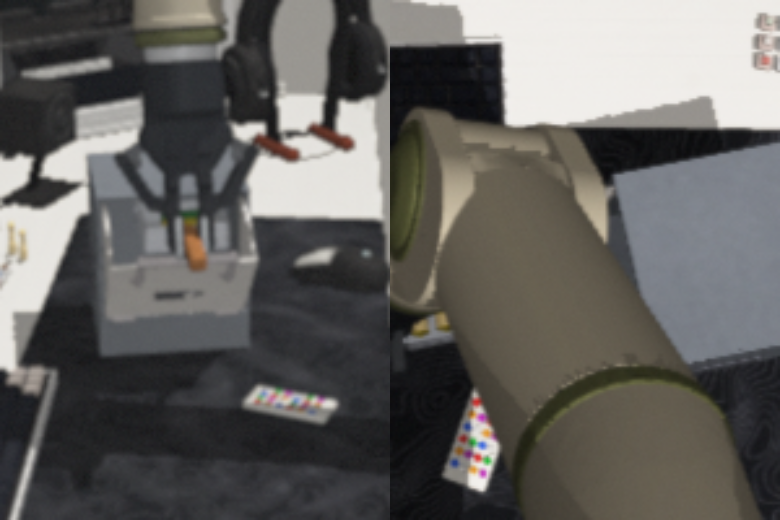

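Both views show the level scoop held above the open chute with the cells still in it. Advancing and tipping about the lip.

Request:
move_arm(
  steps=[
    [[0, -0.03, 0, 0, 0, 0, 1], [0, -0.042, 0, 0, 0, 0, 1], [0, -0.03, 0, 0, 0, 0, 1], [0.0004, -0.002, 0.0216, 0.1025, 0.0214, 0, 1], [0.0017, -0.0082, 0.02, 0.1025, 0.0214, 0, 1], [0.0029, -0.0141, 0.018, 0.1025, 0.0214, 0, 1], [0.0041, -0.0196, 0.0196, 0.1025, 0.0214, 0, 1], [0.0053, -0.0253, 0.0178, 0.1025, 0.0214, 0, 1]],
  ],
)

```text
clock: 15.15
ee_pos: [0.4957, -0.0543, 0.2546]
eef_rot: [-3.128, -1.049, 1.772]
force: [1.1, 0.0, -1.3]
gripper_width: 0.0142
finger_force: 78.5
```

Run:
```python
from h import *
np.set_printoptions(precision=4,suppress=True)
s=manip.state(); print(s["clock"],s["qpos"],s["ee_pos"],s["eef_rot"],s["force"],s["gripper_width"])
c=cam("side"); cv2.imwrite("pics/st5.png",cv2.resize(c["color"][120:260,260:400],None,fx=4,fy=4)[:,:,::-1])
```

```text
15.15 [ 0.8164  0.7406 -0.5784  1.8645 -0.5396  1.2523  0.8058] [ 0.4957 -0.0543  0.2546] [-3.1279 -1.0488  1.7723] [ 1.0898  0.0348 -1.2799] 0.01416290540863965
```

View pics/st5.png

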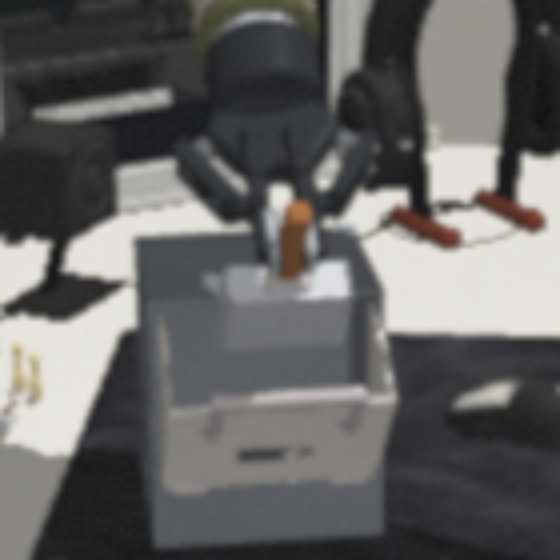

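The scoop is tipped into the mouth at about 45°. I'll tip a bit further, wait, and check for cell colours with the wrist camera.

Request:
move_arm(
  steps=[
    [[0.0061, -0.0296, 0.0274, 0.1025, 0.0214, 0, 1], [0, 0, 0, 0, 0, 0, 1], [0, 0, 0, 0, 0, 0, 1], [0, 0, 0, 0, 0, 0, 1], [0, 0, 0, 0, 0, 0, 1]],
  ],
)

```text
clock: 15.82
ee_pos: [0.4982, -0.0662, 0.2685]
eef_rot: [-3.124, -1.2, 1.772]
force: [0.8, 0.8, -1.6]
gripper_width: 0.0145
finger_force: 78.5
```

Run:
```python
from h import *
np.set_printoptions(precision=4,suppress=True)
s=manip.state(); print(s["clock"],s["ee_pos"],s["eef_rot"],s["force"])
for n in("wrist","side"):
    c=cam(n); cv2.imwrite(f"pics/{n}6.png",c["color"][:,:,::-1])
    h=cv2.cvtColor(c["color"],cv2.COLOR_RGB2HSV)
    for nm,lo,hi in(("orange",(5,130,60),(18,255,255)),("yellow",(22,120,60),(34,255,255)),("green",(45,100,25),(85,255,255))):
        k,l,st,ce=cv2.connectedComponentsWithStats(cv2.inRange(h,lo,hi))
        print(n,nm,[st[j].tolist() for j in range(1,k) if st[j,4]>15])
```

```text
15.825 [ 0.4982 -0.0662  0.2685] [-3.1235 -1.2001  1.7722] [ 0.7686  0.764  -1.5959]
wrist orange [[618, 109, 22, 65, 123], [276, 160, 45, 32, 1044], [291, 201, 45, 219, 9203]]
wrist yellow [[434, 74, 5, 15, 34], [628, 112, 12, 60, 464]]
wrist green [[472, 35, 10, 22, 75], [399, 39, 56, 139, 2814], [439, 46, 13, 54, 212], [422, 55, 4, 16, 33], [445, 56, 33, 76, 435]]
side orange [[330, 161, 7, 22, 91], [380, 169, 15, 8, 43], [358, 173, 16, 8, 47], [8, 230, 109, 103, 3689], [115, 308, 9, 38, 43], [30, 353, 77, 33, 221], [411, 412, 8, 13, 47]]
side yellow [[79, 278, 40, 83, 2427], [37, 328, 34, 33, 636]]
side green [[231, 75, 4, 25, 51]]
```

Request:
move_arm(
  steps=[
    [[-0.0061, 0.0296, -0.0274, -0.1025, -0.0214, 0, 1], [-0.0053, 0.0253, -0.0178, -0.1025, -0.0214, 0, 1], [-0.0041, 0.0196, -0.0196, -0.1025, -0.0214, 0, 1], [-0.0029, 0.0141, -0.018, -0.1025, -0.0214, 0, 1], [-0.0017, 0.0082, -0.02, -0.1025, -0.0214, 0, 1], [-0.0004, 0.002, -0.0216, -0.1025, -0.0214, 0, 1], [0, 0.05, 0, 0, 0, 0, 1], [0, 0.05, 0, 0, 0, 0, 1]],
  ],
)

```text
clock: 16.92
ee_pos: [0.4875, 0.0342, 0.2063]
eef_rot: [-3.128, -0.259, 1.776]
force: [0.9, -0.3, -1.6]
gripper_width: 0.0144
finger_force: 78.4
```

Run:
```python
from h import *
np.set_printoptions(precision=4,suppress=True)
s=manip.state(); print(s["clock"],s["ee_pos"],s["eef_rot"],s["force"])
old=cv2.imread("pics/st4.png")
for n in("wrist","side"):
    c=cam(n); cv2.imwrite(f"pics/{n}7.png",c["color"][:,:,::-1])
    h=cv2.cvtColor(c["color"],cv2.COLOR_RGB2HSV)
    for nm,lo,hi in(("orange",(5,130,60),(18,255,255)),("yellow",(22,120,60),(34,255,255)),("green",(45,100,25),(85,255,255))):
        k,l,st,ce=cv2.connectedComponentsWithStats(cv2.inRange(h,lo,hi))
        print(n,nm,[st[j].tolist() for j in range(1,k) if st[j,4]>6 and not (n=="side" and st[j,0]<150)])
h=cv2.cvtColor(old[:,:390],cv2.COLOR_BGR2HSV)
print("st4 green/yellow px", (cv2.inRange(h,(45,100,25),(85,255,255))>0).sum()/6.8,(cv2.inRange(h,(22,120,60),(34,255,255))>0).sum()/6.8)
```

```text
16.925 [0.4875 0.0342 0.2063] [-3.1284 -0.2591  1.7757] [ 0.8889 -0.3172 -1.5767]
wrist orange [[291, 200, 46, 219, 5517], [303, 253, 2, 6, 8], [187, 334, 7, 7, 11]]
wrist yellow [[296, 208, 29, 122, 2714], [166, 344, 7, 6, 33], [219, 356, 7, 4, 20]]
wrist green [[193, 348, 7, 7, 39], [172, 358, 8, 8, 44]]
side orange [[380, 169, 15, 8, 41], [359, 173, 15, 8, 47], [332, 208, 7, 16, 77], [400, 394, 7, 4, 14], [388, 403, 3, 6, 9], [380, 405, 3, 12, 19], [412, 413, 7, 11, 47], [399, 421, 3, 5, 9]]
side yellow []
side green [[231, 75, 4, 25, 51]]
st4 green/yellow px 5.735294117647059 10.147058823529411
```

Wrist load has dropped and neither view shows a cell in the scoop or on the desk. Swinging the scoop back to its old place.

Request:
move_arm(
  steps=[
    [[-0.0125, 0.0113, 0, 0, 0, 0.1045, 1], [-0.0125, 0.0113, 0, 0, 0, 0.1045, 1], [-0.0125, 0.0113, 0, 0, 0, 0.1045, 1], [-0.0125, 0.0113, 0, 0, 0, 0.1045, 1], [-0.0125, 0.0113, 0, 0, 0, 0.1045, 1], [-0.0125, 0.0113, 0, 0, 0, 0.1045, 1], [-0.0125, 0.0113, 0, 0, 0, 0.1045, 1], [-0.0125, 0.0113, 0, 0, 0, 0.1045, 1]],
  ],
)

```text
clock: 18.02
ee_pos: [0.4379, 0.0771, 0.2057]
eef_rot: [-3.127, -0.26, 3.032]
force: [-0.2, 0.8, -0.7]
gripper_width: 0.0145
finger_force: 78.4
```

Request:
move_arm(
  steps=[
    [[-0.0125, 0.0113, 0, 0, 0, 0.1045, 1], [-0.0125, 0.0113, 0, 0, 0, 0.1045, 1], [0, 0, -0.07, 0, 0, 0, 1], [0, 0, -0.08, 0, 0, 0, 1], [0, 0, -0.08, 0, 0, 0, 1], [0, 0, -0.08, 0, 0, 0, 1], [0, 0, -0.05, 0, 0, 0, 1], [0, 0, 0, 0, 0, 0, 1]],
  ],
)

```text
clock: 19.02
ee_pos: [0.4248, 0.0884, 0.0246]
eef_rot: [-3.127, -0.263, -2.942]
force: [-1.0, -0.2, -0.8]
gripper_width: 0.0141
finger_force: 78.3
```

Lowering the last 18 mm slowly.

Request:
move_arm(
  steps=[
    [[0, 0, -0.015, 0, 0, 0, 1], [0, 0, -0.012, 0, 0, 0, 1], [0, 0, -0.006, 0, 0, 0, 1], [0, 0, -0.003, 0, 0, 0, 1], [0, 0, 0, 0, 0, 0, 1]],
  ],
)

```text
clock: 19.65
ee_pos: [0.4256, 0.089, 0.0077]
eef_rot: [-3.128, -0.259, -2.942]
force: [0.2, -0.7, -1.1]
gripper_width: 0.0143
finger_force: 78.3
```

Request:
move_arm(
  steps=[
    [[0, 0, -0.002, 0, 0, 0, 1], [0, 0, -0.002, 0, 0, 0, 1], [0, 0, 0, 0, 0, 0, 1]],
  ],
)

```text
clock: 20.02
ee_pos: [0.4255, 0.0889, 0.006]
eef_rot: [-3.127, -0.259, -2.942]
force: [-0.3, -1.5, 7.1]
gripper_width: 0.0142
finger_force: 79.6
```

Request:
move_arm(
  steps=[
    [[0, 0, 0, 0, 0, 0, -1], [0, 0, 0, 0, 0, 0, -1], [0, 0, 0, 0, 0, 0, -1], [0.012, 0.003, 0.048, 0, 0, 0, -1], [0.015, 0.004, 0.06, 0, 0, 0, -1], [0.015, 0.004, 0.06, 0, 0, 0, -1], [0, 0, 0.08, 0.0173, -0.085, 0, -1], [0, 0, 0.08, 0.0173, -0.085, 0, -1]],
  ],
)

```text
clock: 21.02
ee_pos: [0.4468, 0.0947, 0.1705]
eef_rot: [-3.129, 0.004, -2.942]
force: [1.4, -0.2, 0.2]
gripper_width: 0.0856
finger_force: 0.0
```

Request:
move_arm(
  steps=[
    [[0.004, -0.008, 0.008, 0, 0, -0.116, -1], [0.004, -0.008, 0.008, 0, 0, -0.116, -1], [0.004, -0.008, 0.008, 0, 0, -0.116, -1], [0.004, -0.008, 0.008, 0, 0, -0.116, -1], [0.004, -0.008, 0.008, 0, 0, -0.116, -1], [0.004, -0.008, 0.008, 0, 0, -0.116, -1], [0.004, -0.008, 0.008, 0, 0, -0.116, -1], [0.004, -0.008, 0.008, 0, 0, -0.116, -1]],
  ],
)

```text
clock: 22.02
ee_pos: [0.4623, 0.0624, 0.2017]
eef_rot: [-3.128, 0.001, 1.944]
force: [-0.1, 0.5, -0.0]
gripper_width: 0.0854
finger_force: 0.0
```

Request:
move_arm(
  steps=[
    [[0.004, -0.012, 0.008, 0, 0, -0.116, -1], [0.004, -0.012, 0.008, 0, 0, -0.116, -1], [0.004, -0.012, 0.008, 0, 0, -0.116, -1], [0.004, -0.012, 0.008, 0, 0, -0.116, -1], [0.004, -0.012, 0, 0, 0, -0.116, -1], [0.004, -0.012, 0, 0, 0, -0.116, -1], [0.004, -0.012, 0, 0, 0, -0.116, -1], [0.004, -0.012, 0, 0, 0, -0.116, -1]],
  ],
)

```text
clock: 23.02
ee_pos: [0.4783, 0.0144, 0.2176]
eef_rot: [-3.128, 0.001, 0.552]
force: [0.4, -0.1, -0.2]
gripper_width: 0.0852
finger_force: 0.0
```

Run:
```python
from h import *
np.set_printoptions(precision=4,suppress=True)
s=manip.state(); print(s["clock"],s["qpos"],s["ee_pos"],s["eef_rot"],s["force"])
c=cam("side"); t=cam("top")
np.savez("st8.npz",**{n+k:d[k] for n,d in(("s",c),("t",t)) for k in d if k!="name"})
cv2.imwrite("pics/st8.png",np.hstack([cv2.resize(c["color"][150:330,260:410],None,fx=2.6,fy=2.6),cv2.resize(t["color"][180:360,250:400+0],None,fx=2.6,fy=2.6)])[:,:,::-1])
for n,c in(("side",c),("top",t)):
    h=cv2.cvtColor(c["color"],cv2.COLOR_RGB2HSV); m=cv2.inRange(h,(5,130,60),(18,255,255))
    k,_,st,ce=cv2.connectedComponentsWithStats(m)
    print(n,[(st[j].tolist(),ce[j]) for j in range(1,k) if st[j,4]>60 and st[j,0]>200])
```

```text
23.025 [-0.2218  0.3301  0.1062  2.1648 -0.0761  0.6565 -1.0797] [0.4783 0.0144 0.2176] [-3.1278  0.001   0.5517] [ 0.3738 -0.1348 -0.2074]
side [([346, 298, 33, 9, 214], array([361.7103, 301.743 ]))]
top [([287, 283, 6, 27, 99], array([290.3838, 293.0606]))]
```

View pics/st8.png

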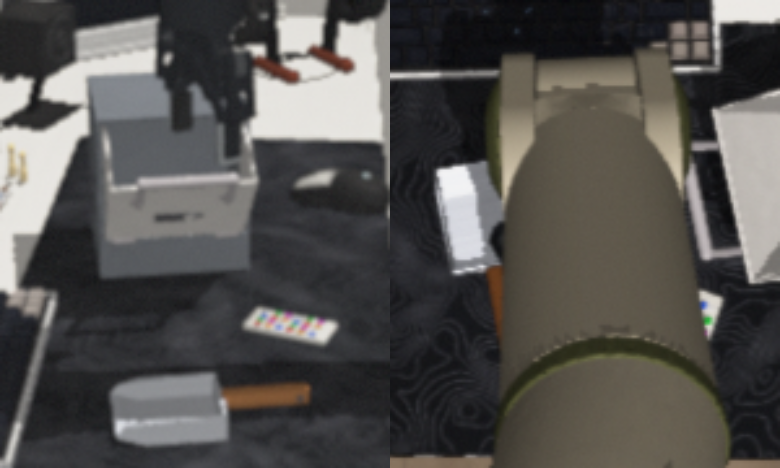

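The scoop lies flat and empty where it was. The remote is in place and the door is still open. Next I re-approach the bar.

Request:
move_arm(
  steps=[
    [[0, 0, 0.01, 0, 0, -0.113, -1], [0, 0, 0, 0, 0, -0.113, -1], [0.0033, -0.0093, 0, -0.0997, -0.0208, 0, -1], [0.0033, -0.0093, 0, -0.0997, -0.0208, 0, -1], [0.0033, -0.0093, 0, -0.0997, -0.0208, 0, -1], [0.0033, -0.0093, 0, -0.0997, -0.0208, 0, -1], [0.0033, -0.0093, 0, -0.0997, -0.0208, 0, -1], [0, 0, 0, 0, 0, 0, -1]],
  ],
)

```text
clock: 24.12
ee_pos: [0.4867, -0.0061, 0.221]
eef_rot: [2.389, 0.015, 0.223]
force: [0.4, -0.5, 0.1]
gripper_width: 0.0854
finger_force: 0.0
```

Run:
```python
from h import *
from scipy.spatial.transform import Rotation as R
np.set_printoptions(precision=4,suppress=True)
s=manip.state(); p=s["ee_pos"]; print(s["clock"],s["qpos"],p,s["eef_rot"],s["force"])
print(R.from_euler('xyz',s["eef_rot"]).as_matrix())
c=cam("wrist"); cv2.imwrite("pics/w9.png",c["color"][:,:,::-1])
# expected pixel of bar ends in wrist view and brightness mask there
for X in [(.5005-.0139*0-.002+.044*.979,-.0756+.006+.044*.2045,.158),(.4985-.044*.979,-.0696-.044*.2045,.158)]:
    q=c["R"]@np.array(X)+c["t"]; q=c["camera_matrix"]@q; print(q[:2]/q[2])
g=cv2.cvtColor(c["color"],cv2.COLOR_RGB2HSV); m=((g[:,:,1]<40)&(g[:,:,2]>120)).astype(np.uint8)
k,l,st,ce=cv2.connectedComponentsWithStats(m); print([(st[j].tolist(),ce[j].round(1).tolist()) for j in range(1,k) if st[j,4]>300])
```

```text
24.125 [-1.0227  0.5671  0.6744  2.2502  0.6373  0.699  -2.2919] [ 0.4867 -0.0061  0.221 ] [2.3894 0.0151 0.2226] [ 0.4464 -0.517   0.0508]
[[ 0.9752  0.1713  0.1401]
 [ 0.2207 -0.7099 -0.6688]
 [-0.0151  0.6832 -0.7301]]
[322.3663 173.9325]
[318.5053 308.8301]
[([147, 0, 126, 44, 1334], [228.6, 18.2]), ([288, 0, 352, 425, 46536], [507.6, 179.8]), ([336, 116, 123, 204, 5140], [373.0, 251.7]), ([0, 121, 25, 127, 1571], [7.9, 198.1]), ([319, 162, 21, 154, 2383], [328.6, 237.0]), ([518, 255, 120, 52, 2913], [580.0, 281.5]), ([164, 258, 65, 79, 1622], [199.1, 290.2]), ([392, 329, 59, 137, 3264], [420.5, 394.9])]
```

Request:
move_arm(
  steps=[
    [[0.0097, -0.0465, -0.0468, 0, 0, 0, -1], [0.0097, -0.0465, -0.0468, 0, 0, 0, -1], [0.0097, -0.0465, -0.0468, 0, 0, 0, -1], [0, 0, 0, 0, 0, 0, 1], [0, 0, 0, 0, 0, 0, 1], [0, 0, 0, 0, 0, 0, 1], [0, 0, 0, 0, 0, 0, 1], [0, 0, 0, 0, 0, 0, 1]],
  ],
  newtons=30,
)

```text
clock: 25.18
ee_pos: [0.5018, -0.0788, 0.1538]
eef_rot: [2.39, 0.008, 0.214]
force: [-0.6, 1.2, 11.8]
gripper_width: 0.0097
finger_force: 29.7
```

Request:
move_arm(
  steps=[
    [[0.0021, -0.0102, 0.006, 0.0326, 0.0068, 0, 1], [0.0046, -0.0221, 0.02, 0.0653, 0.0136, 0, 1], [0.005, -0.0241, 0.018, 0.0653, 0.0136, 0, 1], [0.0053, -0.0255, 0.0152, 0.0653, 0.0136, 0, 1], [0.0056, -0.027, 0.0126, 0.0653, 0.0136, 0, 1], [0.0058, -0.028, 0.0098, 0.0653, 0.0136, 0, 1], [0.0061, -0.029, 0.0068, 0.0653, 0.0136, 0, 1], [0.0061, -0.0294, 0.004, 0.0653, 0.0136, 0, 1]],
  ],
)

```text
clock: 26.18
ee_pos: [0.5227, -0.1759, 0.202]
eef_rot: [-3.139, -0.004, 0.219]
force: [-3.8, 0.4, 7.4]
gripper_width: 0.0094
finger_force: 32.9
```

Request:
move_arm(
  steps=[
    [[0, -0.002, 0, 0, 0, 0, 1], [0, 0, 0, 0, 0, 0, 1]],
  ],
)

```text
clock: 26.42
ee_pos: [0.5231, -0.1783, 0.2018]
eef_rot: [3.14, -0.004, 0.216]
force: [-4.3, 1.2, 26.0]
gripper_width: 0.0098
finger_force: 35.1
```

Request:
move_arm(
  steps=[
    [[0, 0, 0, 0, 0, 0, -1], [0, 0, 0, 0, 0, 0, -1], [0, 0, 0, 0, 0, 0, -1], [0, 0, 0.06, 0, 0, 0, -1], [0, 0, 0.08, 0, 0, 0, -1], [0, 0.03, 0.08, 0, 0, 0, -1], [0, 0.06, 0.06, 0, 0, 0, -1], [0, 0.06, 0.04, 0, 0, 0, -1]],
  ],
)

```text
clock: 27.42
ee_pos: [0.5217, -0.1013, 0.3599]
eef_rot: [3.141, -0.0, 0.218]
force: [-0.2, -0.6, -0.7]
gripper_width: 0.0851
finger_force: 0.0
```

Run:
```python
from h import *
np.set_printoptions(precision=4,suppress=True)
s=manip.state(); print(s["clock"],s["ee_pos"],s["force"])
c=cam("side")["color"][:,:,::-1]; o=cv2.imread("pics/side0.png")
cv2.imwrite("pics/side10.png",c)
d=np.abs(c.astype(int)-o).max(2)
print("door region diff", (d[175:255,292:356]>40).sum(), "remote/case/kbd", (d[265:285,350:395]>40).sum(),(d[345:380,245:285]>40).sum(),(d[260:332,222:280]>40).sum())
print("px",np.argwhere(d[175:255,292:356]>40)[:30].tolist())
g=lambda i:[(cv2.phaseCorrelate(np.float32(cv2.cvtColor(o[a:b,e:f],6)),np.float32(cv2.cvtColor(c[a:b,e:f].copy(),6)))) for a,b,e,f in((180,250,296,354),(200,240,300,352),(268,282,352,390))]
print(g(0))
m=lambda i:(cv2.cvtColor(i,6)[180:196,300:352]>175).astype(np.uint8)
for i in(o,c.copy()):
    y,x=np.nonzero(m(i)); print(len(x),x.mean()+300,y.mean()+180)
```

```text
27.425 [ 0.5217 -0.1013  0.3599] [-0.2156 -0.5593 -0.7155]
door region diff 37 remote/case/kbd 4 307 189
px [[20, 59], [20, 60], [20, 61], [21, 27], [21, 30], [21, 31], [21, 32], [21, 33], [21, 41], [21, 42], [21, 59], [21, 60], [21, 61], [22, 9], [22, 12], [22, 13], [22, 14], [22, 23], [22, 24], [22, 30], [22, 31], [22, 32], [22, 33], [22, 40], [22, 41], [22, 42], [22, 43], [23, 12], [23, 13], [23, 14]]
[((-0.03334908997929631, -0.14320892662904328), 0.8898023245511232), ((-0.08885283638835162, -0.3166523867600226), 1.0391994344967384), ((-0.04671445364493465, 0.3002209678001524), 1.0248011652628581)]
70 329.1 185.3
64 328.265625 184.578125
```

Run:
```python
from h import *
for n in("top","wrist","side"):
    c=cam(n); h=cv2.cvtColor(c["color"],cv2.COLOR_RGB2HSV); cv2.imwrite(f"pics/{n}11.png",c["color"][:,:,::-1])
    for nm,lo,hi in(("yellow",(22,120,60),(34,255,255)),("green",(45,100,25),(85,255,255))):
        k,l,st,ce=cv2.connectedComponentsWithStats(cv2.inRange(h,lo,hi))
        print(n,nm,[st[j].tolist() for j in range(1,k) if st[j,4]>15])
```

```text
top yellow [[112, 35, 39, 18, 588], [109, 73, 53, 24, 869], [36, 242, 17, 13, 152]]
top green [[537, 53, 30, 21, 294], [516, 78, 6, 4, 18]]
wrist yellow []
wrist green [[284, 239, 5, 5, 18], [291, 253, 5, 4, 16], [271, 260, 5, 4, 17], [278, 273, 5, 4, 17]]
side yellow [[79, 279, 40, 81, 2418], [37, 328, 34, 33, 639]]
side green [[231, 75, 4, 25, 51]]
```

No loose cells are in sight: the green and yellow patches are only the lamp, the bin, the monitor and the remote's buttons. The door is shut and the arm is clear, so I'm handing in.

```bash
python3 -c "
from workcell import manip
print(manip.finish_job())"
```

```text
the job is handed in; nothing more can be done
None
```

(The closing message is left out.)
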